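Kit up two circuit boards from the stock tray

ROBOT

A 6-joint arm with a two-finger parallel gripper is mounted at the origin on the work surface. World frame = base frame: x ahead of the robot, y to its left, z up, the work surface at z = 0. Lengths are in m, angles in rad, forces in N, time in s.
With the tool pointing down it reaches from about 0.3 to 1 m from the base axis. Payload 5.1 kg.
Tool frame: the origin (TCP) lies on the centre line of the jaws, within the pads' length; the fingertips stand 22 mm ahead of it and the grasp point (between the pads) lies 3 mm ahead of it (ctrl.tcp_to_tips is the distance from the TCP to the fingertips, in m); z points along the fingers, y is the line along which they close (so a half turn about z gives the same grasp; the last joint's range is limited). The gripper opens to 95 mm and grips with 3 to 60 N. Pads are 20 mm wide; open, the fingers measure 119 mm over their backs; the gripper's body (75 mm by 180 mm) begins 59 mm behind the grasp point.
Start: joints at [-1.372, 0.124, 1.65, -0, 1.367, -0.083], TCP at [0.181, -0.624, 0.237] pointing down, gripper open.
Joint ranges: [-2.61, 2.61], [-1.02, 2.33], [0.03, 2.71], [-1.35, 4.49], [0.32, 2.68], [-2.91, 2.91]. Speed limits (rad/s): [2.57, 2.57, 3.14, 3.14, 3.14, 3.14].

INTERFACE

Orientations are given as a unit quaternion [w, x, y, z].
In Python, from plant import ctrl gives the robot as it stands.
- The arm moves only by the tool play_rows, never from a script. Its argument "series" is text: rows parted by semicolons, each of 7 numbers parted by spaces: the finger opening in mm, from 0 to 95.1, then the shift along the world's x, y, z in units of 50 mm (1.0 is 50 mm), then the turn, a rotation vector about the world's x, y, z in units of 8 degrees (1.0 is 8 degrees). A call has 1 to 8 rows; each row shifts and turns the commanded pose from where the row before left it; what a row does not reach is not made up. A row lasts 1/8 s, in which the tool goes at most 62.5 mm and 10.7 degrees, less where a joint would pass 70% of its speed; a pose out of reach is approached as far as the arm can. A call is refused whole if a number of a shift passes 1 or a number of a turn 1, either way. A call with a gripper value outside its range is refused whole. The fingers move at their own pace and stop on an object; "grip_force" is the grip in N (left out, the last holds). Time passes only in rows, so rows that do not move let the fingers close. It gives the time, the measured TCP pose, the force, the opening and the grip force at its end, in the units of the state.
- ctrl.get_state(): the state, without advancing time (a new reading comes with each control period).
- ctrl.snapshot(name): name is "scene" or "top" or "wrist"; returns a dict with "color" (384x512x3 uint8, red, green, blue), "K" (3x3 intrinsics, pixels), "position" and "rotation" of the camera in the world. Camera axes: x right, y down, z forward; pixel columns grow to the right and rows downward; lengths in m; the calibration is good to about 2 mm. A picture is of the moment at which its call begins. There is no depth.
- ctrl.hand_in(): hands the job in; it is judged then, once.
The state is a dict: "clock": time; "qpos": joint angles; "joint_velocities": joint speeds; "joint_torque": joint torques, N m; "eef_pos": TCP position; "tool_rot": TCP orientation; "force": force on the tool from outside, world axes, zero at the start; "ft_torque": the same for the moment, N m; "gripper_width": finger opening in m; "grasp_force": force on a finger pad.
Only numpy, scipy, OpenCV 4.12 (cv2) and the standard library are available. Lean on these libraries where they do the work, as an engineer would, in place of code of your own. Each camera call takes 0.05 s, during which the arm holds its last target. There are 200 camera calls.

TASK

Make up the kits for the two circuit boards from the parts in the dark grey stock tray: the tall black capacitor, the aluminium heat sink and the fan go in the tray with the green board; the small blue capacitor and the green terminal block go in the tray with the blue board. Give every part a pocket of its own beside the board, in any order, set down flat on the pocket floor the same way up as it was in the stock, not dropped. Leave the relay in the stock and do not disturb it, the solder reel or the flux bottle.

Things in the scene. Friction and masses are not known exactly. Their poses are not given: they have to be found in the camera images.
- cap_black: Tall electrolytic capacitor, upright cylinder 36 mm in diameter and 65 mm high, black sleeve with a white stripe down one side, bare aluminium top; 90 g. Origin: centre of its underside, z up. Starts in a cell of the stock tray.
- cap_blue: Small electrolytic capacitor, upright cylinder 30 mm in diameter and 40 mm high, blue sleeve with a white stripe, bare aluminium top; 50 g. Origin: centre of its underside, z up. Starts in a cell of the stock tray.
- heat_sink: Bare aluminium heat sink, 45 mm (x) x 40 mm (y) x 30 mm high: a 5 mm base with seven upright fins that run along x; the outer fin faces (y = -20 and +20 mm) are flat and rigid to grip; 70 g. Origin: centre of its underside, z up. Starts in a cell of the stock tray.
- fan: Black square axial fan lying flat, 40 x 40 x 28 mm high, white dot on the hub; 50 g. Sides square to x and y. Origin: centre of its underside, z up. Starts in a cell of the stock tray.
- terminal: Green eight-way double-deck terminal block, 41 mm (x) x 20 mm (y) x 26 mm high, a row of screws on top; 40 g. Origin: centre of its underside, z up. Starts in a cell of the stock tray.
- relay: Plug-in relay, 28 x 22 x 36 mm high, milky white cover on a black base, orange button on top. Not wanted: stays in its cell. The stock tray is fixed, dark grey, 234 x 161 mm, with 3 x 2 cells of 74 x 76 mm, one part in each (77 mm apart), floor 4 mm and ribs and rims 12 mm above the bench. Origin: centre of its underside, z up.
- kit_green: Green-board kit tray, fixed, light grey, 234 (x) x 161 mm: green circuit board on its +y side (top under 14 mm), row of 3 empty pockets on its -y side. Origin: centre of the underside, at bench level, z up. Pocket centres x = -77, 0, 77, y = -40.5 mm; each 74 x 74 mm inside, floor at z = 4 mm, ribs (3 mm thick) and rims up to z = 12 mm. Starts within 9 degrees of the world axes.
- kit_blue: Blue-board kit tray, fixed, light grey, 234 (x) x 161 mm: blue circuit board on its +y side (top under 14 mm), row of 3 empty pockets on its -y side. Origin: centre of the underside, at bench level, z up. Pocket centres x = -77, 0, 77, y = -40.5 mm; each 74 x 74 mm inside, floor at z = 4 mm, ribs (3 mm thick) and rims up to z = 12 mm. Starts within 9 degrees of the world axes.
- solder_reel: Bystander: red solder reel, 54 mm in diameter and 45 mm high, standing on its flange on the bench beyond the trays. Origin: centre of its underside, z up.
- flux_bottle: Bystander: white bottle with a blue cap, 44 mm in diameter and 80 mm high, standing on the bench beyond the trays. Origin: centre of its underside, z up.
Things that resemble listed ones, but are neither listed nor needed, are in the scene too. Of the things that look like the terminal, the middle-sized one is meant.

How it is judged:
At the end, for the whole second after the job is handed in: Each named part is alone in a pocket of its board's tray: underside within 3 mm of the pocket floor, centre within 30 mm of the pocket centre each way, upright within 7 degrees, at rest. Relay, solder reel and flux bottle are within 20 mm of their starts, relay upright (y of cap_black in the frame of kit_green between -0.0705 and -0.0105 m and z of each of cap_black, heat_sink, fan in the frame of kit_green below 0.007 m and angle between each of cap_black, heat_sink, fan, cap_blue, terminal, relay's own z axis and vertical below 0.12 rad and linear speed of each of cap_black, heat_sink, fan, cap_blue, terminal below 0.01 m/s and y of heat_sink in the frame of kit_green between -0.0705 and -0.0105 m and y of fan in the frame of kit_green between -0.0705 and -0.0105 m and ((x of cap_black in the frame of kit_green between -0.107 and -0.047 m and x of heat_sink in the frame of kit_green between -0.03 and 0.03 m and x of fan in the frame of kit_green between 0.047 and 0.107 m) or (x of cap_black in the frame of kit_green between -0.107 and -0.047 m and x of heat_sink in the frame of kit_green between 0.047 and 0.107 m and x of fan in the frame of kit_green between -0.03 and 0.03 m) or (x of cap_black in the frame of kit_green between -0.03 and 0.03 m and x of heat_sink in the frame of kit_green between -0.107 and -0.047 m and x of fan in the frame of kit_green between 0.047 and 0.107 m) or (x of cap_black in the frame of kit_green between -0.03 and 0.03 m and x of heat_sink in the frame of kit_green between 0.047 and 0.107 m and x of fan in the frame of kit_green between -0.107 and -0.047 m) or (x of cap_black in the frame of kit_green between 0.047 and 0.107 m and x of heat_sink in the frame of kit_green between -0.107 and -0.047 m and x of fan in the frame of kit_green between -0.03 and 0.03 m) or (x of cap_black in the frame of kit_green between 0.047 and 0.107 m and x of heat_sink in the frame of kit_green between -0.03 and 0.03 m and x of fan in the frame of kit_green between -0.107 and -0.047 m)) and y of cap_blue in the frame of kit_blue between -0.0705 and -0.0105 m and z of each of cap_blue, terminal in the frame of kit_blue below 0.007 m and y of terminal in the frame of kit_blue between -0.0705 and -0.0105 m and ((x of cap_blue in the frame of kit_blue between -0.107 and -0.047 m and x of terminal in the frame of kit_blue between -0.03 and 0.03 m) or (x of cap_blue in the frame of kit_blue between -0.107 and -0.047 m and x of terminal in the frame of kit_blue between 0.047 and 0.107 m) or (x of cap_blue in the frame of kit_blue between -0.03 and 0.03 m and x of terminal in the frame of kit_blue between -0.107 and -0.047 m) or (x of cap_blue in the frame of kit_blue between -0.03 and 0.03 m and x of terminal in the frame of kit_blue between 0.047 and 0.107 m) or (x of cap_blue in the frame of kit_blue between 0.047 and 0.107 m and x of terminal in the frame of kit_blue between -0.107 and -0.047 m) or (x of cap_blue in the frame of kit_blue between 0.047 and 0.107 m and x of terminal in the frame of kit_blue between -0.03 and 0.03 m)) and distance of each of relay, solder_reel, flux_bottle from where it was at the start of the episode below 0.02 m); the robot touches nothing.
It fails at once if the relay left in the stock is disturbed (moved more than 20 mm) (distance of relay from where it was at the start of the episode above 0.02 m).
It fails at once if the solder reel is disturbed (moved more than 20 mm) (distance of solder_reel from where it was at the start of the episode above 0.02 m).
It fails at once if the flux bottle is disturbed (moved more than 20 mm) (distance of flux_bottle from where it was at the start of the episode above 0.02 m).
It fails at once if a part is dropped: out of the fingers with its underside more than about 30 mm above the tray floor ((height (world z) of cap_black above 0.035 m and contact force between cap_black and the fingers below 0.02 N) or (height (world z) of heat_sink above 0.035 m and contact force between heat_sink and the fingers below 0.02 N) or (height (world z) of fan above 0.035 m and contact force between fan and the fingers below 0.02 N) or (height (world z) of cap_blue above 0.035 m and contact force between cap_blue and the fingers below 0.02 N) or (height (world z) of terminal above 0.035 m and contact force between terminal and the fingers below 0.02 N)).
It also fails if it takes over 131 s, if anything falls off the work surface, if the arm or the gripper's body presses on something with over 40 N, if the wrist force passes 120 N, or if a joint passes its speed limit or range.

## Working session

There is one attempt and no reset: what is moved stays moved. The work goes in short steps, Python scripts to look and compute and a tool call to move; the robot and the scene stay as the last step left them, time stands still between calls to the robot, and variables do not carry over. Pictures are saved under pics/ and viewed, at most 14 in all, crops included, and the job is handed in when it is done.

Besides the shell and the picture viewer there is one more tool, called by a JSON object that holds its "fn" and its "kwargs", one argument or row to a line. play_rows: Moves the arm, as the interface text tells. Its arguments: {"type":"object","properties":{"series":{"type":"string"},"grip_force":{"type":"number"}},"required":["series"]}

```bash
mkdir -p pics; ls; python3 - <<'E'
from plant import ctrl
import cv2
for n in ("top","scene"):
    s=ctrl.snapshot(n); cv2.imwrite(f"pics/{n}0.png",cv2.resize(s["color"][:,:,::-1],(800,600),interpolation=cv2.INTER_CUBIC))
    print(n,s["K"],s["position"],s["rotation"])
st=ctrl.get_state();print(st["clock"],st["eef_pos"],st["tool_rot"],st["gripper_width"],ctrl.tcp_to_tips)
E
```

```text
pics
top [[369.046557     0.         253.77670368]
 [  0.         369.046557   188.15993747]
 [  0.           0.           1.        ]] [0.47881701 0.00621623 1.02617402] [-0.02583178  0.71429628 -0.69807274  0.04252044]
scene [[452.48361156   0.         246.50036025]
 [  0.         452.48361156 198.94730512]
 [  0.           0.           1.        ]] [ 1.2919295  -0.49292558  0.62355337] [-0.41748791  0.77716107  0.4173335  -0.21807628]
0.1 [ 0.18059521 -0.62384376  0.23552732] [-9.34555659e-04  9.90090934e-01  1.40424578e-01 -7.86787246e-05] 0.095096077379172 0.022
```

View pics/top0.png

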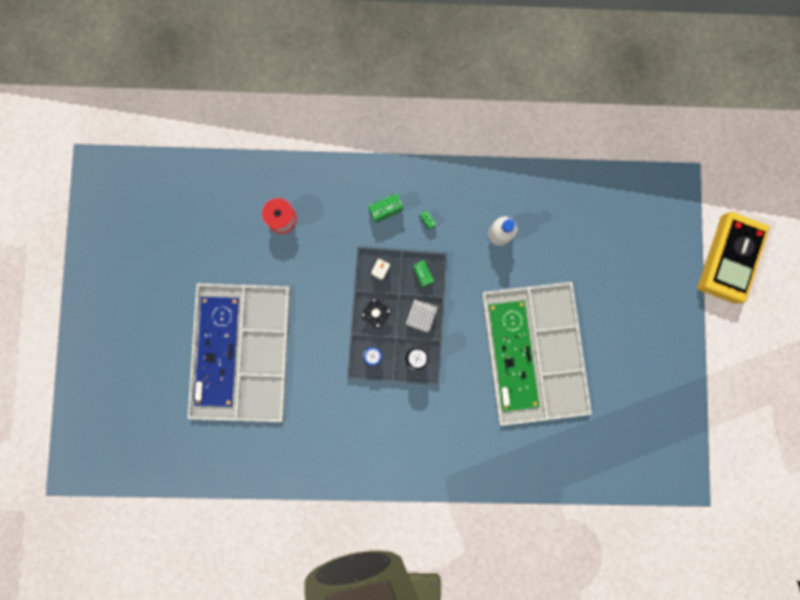

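View pics/scene0.png

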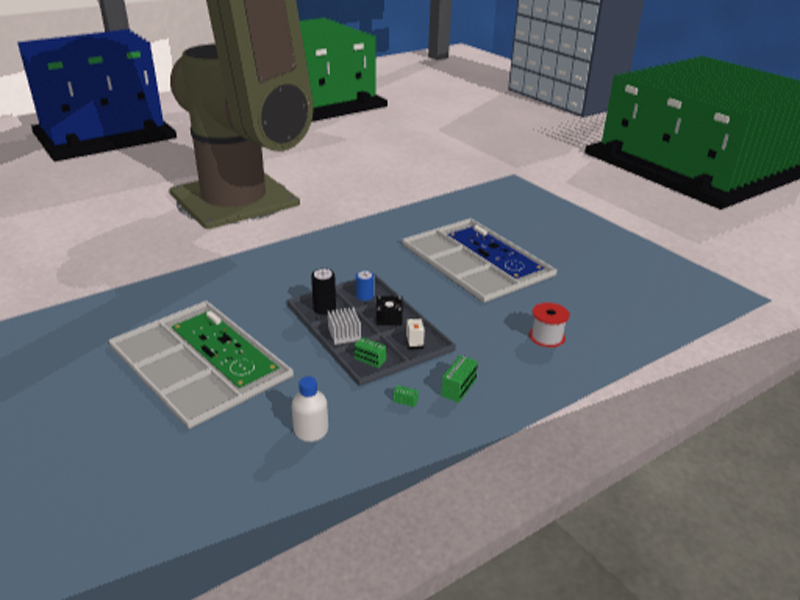

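Candidates for the terminal (800x600 top view): large green block (386,207) on the bench, tiny one (428,219) on the bench, and the middle-sized one (424,272) in the stock cell. I choose the middle-sized one. The stock also holds the relay (380,268), fan (376,313), heat sink (422,315), blue cap (372,356) and black cap (417,358). The blue kit is on the left (+y) and the green kit on the right.

```bash
cat > h.py <<'E'
import numpy as np, cv2
from scipy.spatial.transform import Rotation as R
from plant import ctrl
def rot(s):
    r=np.array(s["rotation"]); return R.from_quat(r[[1,2,3,0]]).as_matrix() if r.size==4 else r
def ray(s,uv,z):
    d=rot(s)@np.linalg.solve(s["K"],[uv[0],uv[1],1.]); p=np.array(s["position"]); return p+d*(z-p[2])/d[2]
def proj(s,p):
    c=rot(s).T@(np.array(p)-s["position"]); q=s["K"]@c; return q[:2]/q[2]
def rect(s,mask,z):
    """largest contour -> points at height z -> centre, (long,short), angle of long side deg"""
    cs,_=cv2.findContours(mask.astype(np.uint8),cv2.RETR_EXTERNAL,cv2.CHAIN_APPROX_NONE)
    c=max(cs,key=cv2.contourArea)[:,0]
    P=np.array([ray(s,u,z)[:2] for u in c])
    (cx,cy),(w,h),a=cv2.minAreaRect((P*1000).astype(np.float32))
    if w<h: w,h,a=h,w,a+90
    return np.round([cx,cy,w,h,(a+90)%180-90],1), c.mean(0)
def down():
    st=ctrl.get_state(); q=st["tool_rot"]; M=R.from_quat(np.r_[q[1:],q[0]]).as_matrix()
    return st,M
E
python3 - <<'E'
from h import *
s=ctrl.snapshot("top"); im=s["color"]; hsv=cv2.cvtColor(im,cv2.COLOR_RGB2HSV)
H,S,V=[hsv[...,i].astype(int) for i in range(3)]
def reg(m,x0,y0,x1,y1):
    o=np.zeros_like(m); k=.64; sl=np.s_[int(y0*k):int(y1*k),int(x0*k):int(x1*k)]; o[sl]=m[sl]; return o
nb=~((H>95)&(H<112)&(S>60)&(S<140))   # not bench
print(hsv[int(455*.64),int(250*.64)],hsv[int(310*.64),int(265*.64)],hsv[int(340*.64),int(360*.64)],hsv[int(375*.64),int(400*.64)])
lg=(S<45)&(V>120)
for n,b in(("blue",(180,270,300,435)),("green",(475,270,600,435))):
    m=reg(lg,*b); m=cv2.morphologyEx(m.astype(np.uint8),cv2.MORPH_CLOSE,np.ones((3,3)))
    print(n,*rect(s,m,.012))
g=(H>45)&(H<80)&(S>110)
for n,b,z in(("term",(405,250,445,295),.03),("big",(360,190,410,225),.03),("small",(415,205,440,232),.015)): print(n,*rect(s,reg(g,*b),z))
for n,uv,z in(("hs",(422,315),.034),("fan",(376,313),.032),("cblue",(372,356),.044),("cblack",(417,358),.069),("relay",(380,268),.04)):
    print(n,ray(s,np.array(uv)*.64,z).round(3))
c=im[int(235*.64):int(395*.64),int(340*.64):int(460*.64)]
cv2.imwrite("pics/crop.png",cv2.resize(c[:,:,::-1],None,fx=5.5,fy=5.5,interpolation=cv2.INTER_CUBIC))
E
```

```text
[101  71 161] [ 25  16 195] [103  39  79] [105  34  91]
blue [470.5 255.8 239.  166.4  -0.6] [152.79794521 225.43150685]
green [ 480.6 -264.1  238.8  166.6    7.9] [342.80701754 225.8       ]
term [614.  -60.7  43.4  23.4  24.9] [269.95652174 174.10869565]
big [729.    7.   57.9  32.6 -63.6] [246.32183908 132.90804598]
small [712.5 -68.6  31.3  16.5  34.4] [273.21428571 140.28571429]
hs [ 0.54  -0.061  0.034]
fan [0.542 0.018 0.032]
cblue [0.468 0.023 0.044]
cblack [ 0.467 -0.052  0.069]
relay [0.619 0.013 0.04 ]
```

View pics/crop.png

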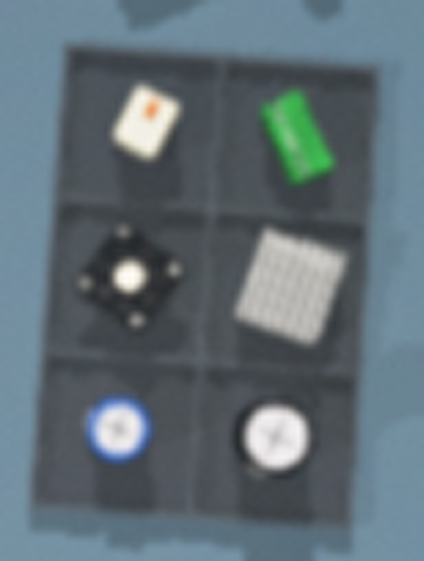

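The close crop confirms it: the middle-sized terminal is in the stock's upper right cell, the relay is next to it, and the trays measure 239x166 mm (halo included). Next is a wrist view from above the stock.

{"fn": "play_rows", "kwargs": {
  "series": "70 0.55 1 0.3 0 0 0;70 0.55 1 0.3 0 0 0;70 0.55 1 0.3 0 0 0;70 0.55 1 0.3 0 0 0;70 0.55 1 0.3 0 0 0;70 0.55 1 0.3 0 0 0;70 0.55 1 0.2 0 0 0;70 0.55 1 0.1 0 0 0"
}}

```text
clock: 1.15
eef_pos: [0.4013, -0.2227, 0.3423]
tool_rot: [0.0, 0.99, 0.14, 0.001]
force: [0.7, -1.0, -0.0]
gripper_width: 0.0702
grasp_force: 0.0
```

{"fn": "play_rows", "kwargs": {
  "series": "70 0.5 1 0 0 0 -0.5;70 0.5 1 0 0 0 -0.5;70 0.5 1 0 0 0 -0.5;70 0.5 1 0 0 0 -0.5;70 0 0 0 0 0 0;70 0 0 0 0 0 0"
}}

```text
clock: 1.9
eef_pos: [0.5005, -0.0244, 0.3413]
tool_rot: [0.0, 1.0, 0.002, -0.0]
force: [0.2, -0.5, -0.8]
gripper_width: 0.07
grasp_force: 0.0
```

```bash
python3 - <<'E'
from h import *
s=ctrl.snapshot("wrist"); st,M=down()
np.save("w1.npy",s,allow_pickle=True)
cv2.imwrite("pics/w1.png",cv2.resize(s["color"][:,:,::-1],(800,600),interpolation=cv2.INTER_CUBIC))
print(st["clock"],st["eef_pos"].round(4),M.round(3),s["position"],rot(s).round(3),st["qpos"].round(2))
E
```

```text
1.95 [ 0.5004 -0.025   0.3414] [[ 1.     0.002 -0.001]
 [ 0.002 -1.    -0.   ]
 [-0.001  0.    -1.   ]] [ 0.56828759 -0.02294547  0.489064  ] [[ 0.001 -0.969 -0.247]
 [-1.    -0.001 -0.   ]
 [-0.     0.247 -0.969]] [-0.16 -0.26  1.84 -0.    1.56  1.41]
```

View pics/w1.png

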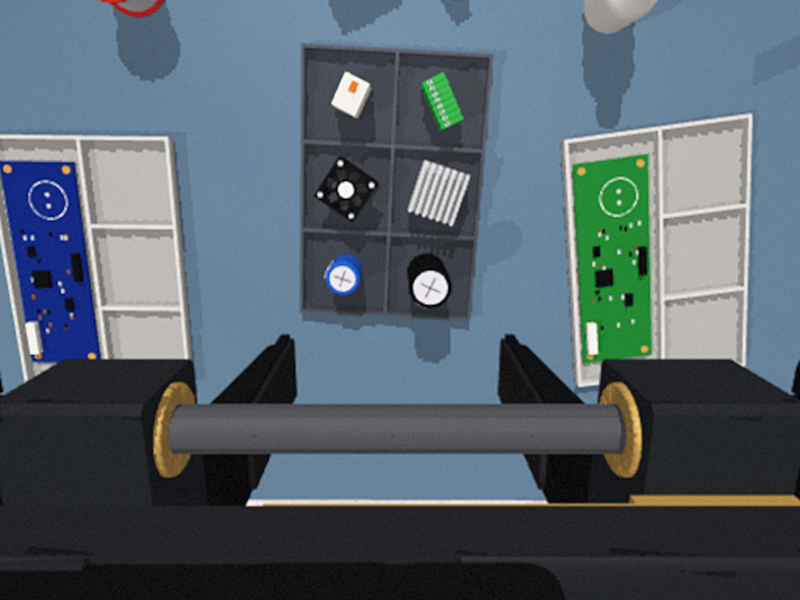

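The wrist view shows the stock clearly at 800x600: terminal (442,100), heat sink with its fins near vertical (439,192), fan corners (340,163), (372,185), (351,216), (320,194), caps (342,278) and (431,288), and the relay (351,94).

```bash
python3 - <<'E'
from h import *
s=np.load("w1.npy",allow_pickle=True).item(); im=s["color"]; hsv=cv2.cvtColor(im,cv2.COLOR_RGB2HSV)
H,S,V=[hsv[...,i].astype(int) for i in range(3)]
def reg(m,x0,y0,x1,y1):
    o=np.zeros_like(m); k=.64; sl=np.s_[int(y0*k):int(y1*k),int(x0*k):int(x1*k)]; o[sl]=m[sl]; return o
print("term",*rect(s,reg((H>45)&(H<80)&(S>100),410,60,475,140),.03))
mm=cv2.morphologyEx(reg((V>125)&(S<60),400,150,480,232).astype(np.uint8),cv2.MORPH_CLOSE,np.ones((3,3)))
print("hs",*rect(s,mm,.034))
print("cblack top",*rect(s,reg((V>140)&(S<60),405,260,460,310),.069))
print("cblue top",*rect(s,reg((V>140)&(S<60),320,258,365,300),.044))
n,l,stt,c=cv2.connectedComponentsWithStats(reg((V>150)&(S<70),312,150,385,225).astype(np.uint8))
for i in range(1,n):
    print("fan",stt[i,4],(c[i]/.64).round(),(ray(s,c[i],.032)*1000).round(1)[:2])
for nme,b in(("blue",(75,130,195,400)),("green",(555,105,760,400))): pass
# tray corner points, read at 800x600, at rim height
for nme,uv in(("green TL",(565,141)),("green TR",(751,115)),("green BR",(745,365)),("green BL",(578,386)),("blue TR",(172,138)),("stock TL",(303,45)),("stock TR",(492,56)),("stock BR",(470,320)),("stock BL",(302,311))):
    print(nme,(ray(s,np.array(uv)*.64,.012)*1000).round(1)[:2])
E
```

```text
term [614.4 -59.5  41.5  23.   25.1] [281.38679245  63.0754717 ]
hs [540.7 -57.8  45.8  41.9 -18.3] [279.96774194 123.46774194]
cblack top [466.4 -50.1  27.9  27.3  45. ] [275.         183.81666667]
cblue top [468.6  24.7  20.6  20.1 -45.2] [218.52380952 177.95238095]
fan 10 [339. 162.] [565.5  25.2]
fan 85 [345. 189.] [543.5  21. ]
fan 10 [371. 184.] [547.5  -0.8]
fan 10 [319. 194.] [539.6  43.2]
fan 9 [350. 216.] [521.1  17.2]
green TL [ 583.8 -169.2]
green TR [ 605.4 -327.2]
green BR [ 376.  -359.8]
green BL [ 353.9 -200.3]
blue TR [585.8 172.1]
stock TL [660.3  55.2]
stock TR [ 652.  -102.6]
stock BR [421.1 -92.4]
stock BL [429.7  66. ]
```

{"fn": "play_rows", "kwargs": {
  "series": "56 -0.68 -0.5 0 0 0 0;56 0 0 -1 0 0 0;56 0 0 -1 0 0 0;56 0 0 -1 0 0 0;56 0 0 -1 0 0 0;56 0 0 -1 0 0 0;56 0 0 -0.6 0 0 0;56 0 0 -0.3 0 0 0",
  "grip_force": 25
}}

```text
clock: 2.95
eef_pos: [0.4652, -0.0504, 0.0449]
tool_rot: [-0.0, 1.0, 0.0, -0.001]
force: [-1.5, -1.2, 0.3]
gripper_width: 0.0558
grasp_force: 0.0
```

{"fn": "play_rows", "kwargs": {
  "series": "30 0 0 0 0 0 0;30 0 0 0 0 0 0;30 0 0 0 0 0 0;30 0 0 0 0 0 0;30 0 0 0 0 0 0"
}}

```text
clock: 3.58
eef_pos: [0.4682, -0.0499, 0.0485]
tool_rot: [0.001, 1.0, 0.001, 0.002]
force: [-0.2, -1.7, 6.9]
gripper_width: 0.0358
grasp_force: 25.0
```

{"fn": "play_rows", "kwargs": {
  "series": "30 0 0 0.6 0 0 0;30 0 0 1 0 0 0;30 -0.2 -0.88 0 0 0 0;30 -0.2 -0.88 0 0 0 0;30 -0.2 -0.88 0 0 0 0;30 -0.2 -0.88 0 0 0 0;30 -0.2 -0.88 0 0 0 0;30 -0.17 -0.88 0 0 0 0"
}}

```text
clock: 4.58
eef_pos: [0.4076, -0.3143, 0.1264]
tool_rot: [-0.0, 1.0, 0.001, 0.0]
force: [0.3, 0.6, -0.1]
gripper_width: 0.0358
grasp_force: 25.0
```

{"fn": "play_rows", "kwargs": {
  "series": "30 0 0 0 0 0 0;30 0 0 0 0 0 0"
}}

```text
clock: 4.82
eef_pos: [0.408, -0.3127, 0.1262]
tool_rot: [-0.001, 1.0, 0.001, -0.0]
force: [0.1, 0.6, -0.3]
gripper_width: 0.036
grasp_force: 25.0
```

```bash
python3 - <<'E'
from h import *
for n in("wrist","scene"):
    s=ctrl.snapshot(n); cv2.imwrite(f"pics/{n}2.png",s["color"][:,:,::-1])
a=[cv2.imread(f"pics/{n}2.png") for n in("wrist","scene")]
cv2.imwrite("pics/both2.png",cv2.resize(np.hstack(a),(800,300)))
for i in range(3):
    st,M=down(); print(st["eef_pos"].round(4),st["gripper_width"],st["grasp_force"])
E
```

```text
[ 0.4083 -0.3122  0.1263] 0.035702345427222594 24.99578951887088
[ 0.4083 -0.3122  0.1263] 0.035702345427222594 24.99578951887088
[ 0.4083 -0.3122  0.1263] 0.035702345427222594 24.99578951887088
```

View pics/both2.png

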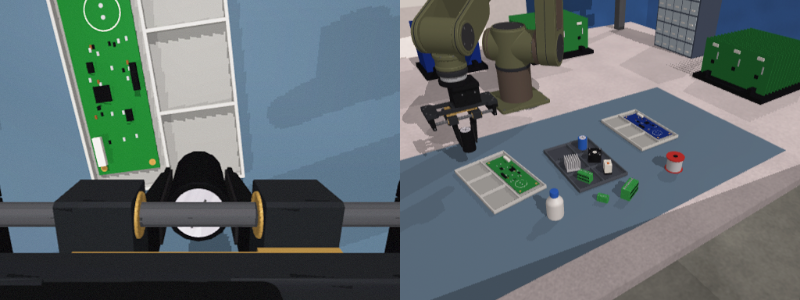

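```bash
python3 - <<'E'
from h import *
s=ctrl.snapshot("scene"); print(proj(s,[.4083,-.3122,.08])/1.28*[1,1]+[400,0], proj(s,[.409,-.315,.004])/1.28+[400,0])
s=ctrl.snapshot("wrist")
for uv in((243,178),(226,21),(118,185)): print(ray(s,np.array(uv)*1.28,.012).round(4))
print(proj(s,[.409,-.315,.004])/1.28)
E
```

```text
[469.26245157 149.95065297] [473.17979584 172.14241246]
[ 0.3755 -0.3579  0.012 ]
[ 0.5282 -0.3357  0.012 ]
[ 0.3673 -0.2252  0.012 ]
[202.4829853 145.3720741]
```

The projections agree with the tray estimate, so I'm setting the capacitor down.

{"fn": "play_rows", "kwargs": {
  "series": "30 0 0 -0.8 0 0 0;30 0 0 -0.5 0 0 0;30 0 0 -0.2 0 0 0;30 0 0 -0.08 0 0 0;30 0 0 0 0 0 0;30 0 0 0 0 0 0"
}}

```text
clock: 5.78
eef_pos: [0.409, -0.3139, 0.0487]
tool_rot: [0.001, 1.0, 0.001, 0.001]
force: [-0.1, 0.7, -0.9]
gripper_width: 0.0357
grasp_force: 25.0
```

{"fn": "play_rows", "kwargs": {
  "series": "30 0 0 -0.03 0 0 0;30 0 0 0 0 0 0;30 0 0 0 0 0 0"
}}

```text
clock: 6.15
eef_pos: [0.409, -0.314, 0.0485]
tool_rot: [0.0, 1.0, 0.001, 0.001]
force: [-2.6, 3.2, 10.3]
gripper_width: 0.0358
grasp_force: 25.0
```

{"fn": "play_rows", "kwargs": {
  "series": "56 0 0 0 0 0 0;56 0 0 0 0 0 0;56 0 0 0 0 0 0;56 0 0 0.6 0 0 0;56 0 0 1 0 0 0;56 0 0 0.6 0 0 0"
}}

```text
clock: 6.9
eef_pos: [0.4088, -0.3139, 0.1586]
tool_rot: [0.001, 1.0, 0.001, 0.001]
force: [-0.1, -0.6, 0.7]
gripper_width: 0.0562
grasp_force: 0.0
```

{"fn": "play_rows", "kwargs": {
  "series": "58 0.44 0.855 0 0 0 -0.4;58 0.44 0.855 0 0 0 -0.4;58 0.44 0.855 0 0 0 -0.4;58 0.44 0.855 0 0 0 -0.4;58 0.44 0.855 0 0 0 -0.4;58 0.43 0.855 0 0 0 -0.29;58 0 0 0 0 0 0;58 0 0 0 0 0 0"
}}

```text
clock: 7.9
eef_pos: [0.5394, -0.0571, 0.1558]
tool_rot: [0.0, 0.987, -0.158, -0.0]
force: [-0.1, 0.3, 0.0]
gripper_width: 0.0578
grasp_force: 0.0
```

```bash
python3 - <<'E'
from h import *
s=ctrl.snapshot("wrist"); cv2.imwrite("pics/w3.png",s["color"][:,:,::-1])
st,M=down(); print(st["eef_pos"].round(4),M[:,0].round(3))
E
```

```text
[ 0.5392 -0.0576  0.1558] [ 0.95  -0.312 -0.001]
```

View pics/w3.png

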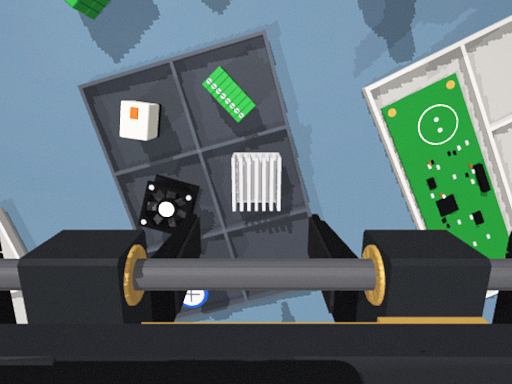

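Fins (256,182) are upright in the image and lie along the tool axis, so I'm descending.

{"fn": "play_rows", "kwargs": {
  "series": "54 0.02 0 -0.8 0 0 0;54 0 0 -0.9 0 0 0;54 0 0 -0.5 0 0 0;54 0 0 -0.17 0 0 0;54 0 0 0 0 0 0;30 0 0 0 0 0 0;30 0 0 0 0 0 0;30 0 0 0 0 0 0"
}}

```text
clock: 8.95
eef_pos: [0.5418, -0.0573, 0.0392]
tool_rot: [0.0, 0.987, -0.158, 0.001]
force: [-1.5, -2.5, 5.7]
gripper_width: 0.0397
grasp_force: 25.0
```

{"fn": "play_rows", "kwargs": {
  "series": "30 0 0 0 0 0 0;30 0 0 0 0 0 0;30 0 0 0 0 0 0"
}}

```text
clock: 9.32
eef_pos: [0.5418, -0.0573, 0.0392]
tool_rot: [0.0, 0.987, -0.158, 0.001]
force: [-2.8, -2.0, 5.8]
gripper_width: 0.04
grasp_force: 25.0
```

{"fn": "play_rows", "kwargs": {
  "series": "30 0 0 0.6 0 0 0;30 0 0 1 0 0 0;30 -0.19 -0.82 0 0 0 0;30 -0.19 -0.82 0 0 0 0;30 -0.19 -0.82 0 0 0 0;30 -0.19 -0.82 0 0 0 0;30 -0.19 -0.82 0 0 0 0;30 -0.17 -0.84 0 0 0 0"
}}

```text
clock: 10.32
eef_pos: [0.4842, -0.3047, 0.1173]
tool_rot: [-0.0, 0.987, -0.158, -0.0]
force: [0.2, -1.2, -0.8]
gripper_width: 0.0401
grasp_force: 25.0
```

{"fn": "play_rows", "kwargs": {
  "series": "30 0 0 0 0 0 0;30 0 0 -0.8 0 0 0;30 0 0 -0.5 0 0 0;30 0 0 -0.2 0 0 0;30 0 0 -0.08 0 0 0;30 0 0 -0.02 0 0 0;30 0 0 0 0 0 0;30 0 0 0 0 0 0"
}}

```text
clock: 11.32
eef_pos: [0.4856, -0.3037, 0.0392]
tool_rot: [-0.0, 0.987, -0.158, 0.001]
force: [-1.2, 3.2, 5.3]
gripper_width: 0.0398
grasp_force: 25.0
```

{"fn": "play_rows", "kwargs": {
  "series": "54 0 0 0 0 0 0;54 0 0 0 0 0 0;54 0 0 0 0 0 0;54 0 0 0.6 0 0 0;54 0 0 1 0 0 0;54 0 0 0.6 0 0 0"
}}

```text
clock: 12.08
eef_pos: [0.4855, -0.3045, 0.1503]
tool_rot: [0.001, 0.987, -0.158, 0.001]
force: [1.1, -0.1, 0.7]
gripper_width: 0.0541
grasp_force: 0.0
```

{"fn": "play_rows", "kwargs": {
  "series": "54 0.165 0.93 0 0 0 -0.29;54 0.165 0.93 0 0 0 -0.29;54 0.165 0.93 0 0 0 -0.29;54 0.165 0.93 0 0 0 -0.29;54 0.165 0.93 0 0 0 -0.29;54 0.165 0.93 0 0 0 -0.29;54 0.165 0.93 0 0 0 -0.29;54 0 0 0 0 0 0"
}}

```text
clock: 13.08
eef_pos: [0.5426, 0.024, 0.1476]
tool_rot: [-0.0, 0.956, -0.294, 0.0]
force: [0.1, -0.3, 0.0]
gripper_width: 0.0542
grasp_force: 0.0
```

{"fn": "play_rows", "kwargs": {
  "series": "54 0 0 0 0 0 0"
}}

```text
clock: 13.2
eef_pos: [0.5423, 0.0213, 0.1474]
tool_rot: [0.0, 0.955, -0.296, -0.0]
force: [0.5, 0.1, -0.2]
gripper_width: 0.0542
grasp_force: 0.0
```

```bash
python3 - <<'E'
from h import *
s=ctrl.snapshot("wrist"); cv2.imwrite("pics/w4.png",s["color"][:,:,::-1])
st,M=down(); print(st["eef_pos"].round(4),np.degrees(np.arctan2(M[1,0],M[0,0])))
E
```

```text
[0.5423 0.0208 0.1475] -34.440901309024206
```

View pics/w4.png

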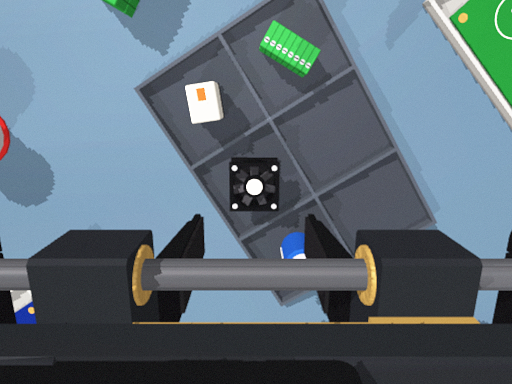

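The fan (254,185) is square to the jaws.

{"fn": "play_rows", "kwargs": {
  "series": "54 0.02 0 -0.8 0 0 0;54 0 0 -0.8 0 0 0;54 0 0 -0.4 0 0 0;54 0 0 -0.2 0 0 0;54 0 0 0 0 0 0;30 0 0 0 0 0 0;30 0 0 0 0 0 0;30 0 0 0 0 0 0"
}}

```text
clock: 14.25
eef_pos: [0.5445, 0.0215, 0.0391]
tool_rot: [-0.0, 0.955, -0.296, 0.001]
force: [0.5, -0.4, 4.1]
gripper_width: 0.0398
grasp_force: 25.0
```

{"fn": "play_rows", "kwargs": {
  "series": "30 0 0 0 0 0 0;30 0 0 0 0 0 0;30 0 0 0 0 0 0"
}}

```text
clock: 14.62
eef_pos: [0.5445, 0.0215, 0.0391]
tool_rot: [-0.0, 0.955, -0.296, 0.001]
force: [-0.5, -0.9, 5.2]
gripper_width: 0.0399
grasp_force: 25.0
```

{"fn": "play_rows", "kwargs": {
  "series": "30 0 0 0.8 0 0 0;30 0 0 0.8 0 0 0;30 0.06 -0.9 0 0 0 0;30 0.06 -0.9 0 0 0 0;30 0.06 -0.9 0 0 0 0;30 0.06 -0.9 0 0 0 0;30 0.06 -0.9 0 0 0 0;30 0.05 -0.9 0 0 0 0"
}}

```text
clock: 15.62
eef_pos: [0.5607, -0.2496, 0.1173]
tool_rot: [-0.0, 0.955, -0.296, -0.0]
force: [0.6, 0.8, -0.6]
gripper_width: 0.0401
grasp_force: 25.0
```

{"fn": "play_rows", "kwargs": {
  "series": "30 0 -0.9 0 0 0 0;30 0 0 -0.8 0 0 0;30 0 0 -0.5 0 0 0;30 0 0 -0.2 0 0 0;30 0 0 -0.08 0 0 0;30 0 0 -0.02 0 0 0;30 0 0 0 0 0 0;30 0 0 0 0 0 0"
}}

```text
clock: 16.62
eef_pos: [0.5619, -0.2936, 0.0391]
tool_rot: [0.0, 0.955, -0.296, 0.001]
force: [-0.8, 1.0, 5.9]
gripper_width: 0.04
grasp_force: 25.0
```

{"fn": "play_rows", "kwargs": {
  "series": "54 0 0 0 0 0 0;54 0 0 0 0 0 0;54 0 0 0 0 0 0;54 0 0 0.6 0 0 0;54 0 0 1 0 0 0;54 0 0 0.6 0 0 0"
}}

```text
clock: 17.38
eef_pos: [0.5618, -0.2939, 0.1503]
tool_rot: [0.0, 0.955, -0.296, 0.001]
force: [-0.8, 0.3, -0.8]
gripper_width: 0.0543
grasp_force: 0.0
```

{"fn": "play_rows", "kwargs": {
  "series": "42 0.13 0.585 0 0 0 0.93;42 0.13 0.585 0 0 0 0.93;42 0.13 0.585 0 0 0 0.93;42 0.13 0.585 0 0 0 0.93;42 0.13 0.585 0 0 0 0.93;42 0.13 0.585 0 0 0 0.93;42 0.13 0.585 0 0 0 0.93;42 0.13 0.585 0 0 0 0.93"
}}

```text
clock: 18.38
eef_pos: [0.613, -0.0584, 0.1474]
tool_rot: [-0.0, 0.976, 0.219, -0.0]
force: [0.7, -0.1, 0.3]
gripper_width: 0.0423
grasp_force: 0.0
```

{"fn": "play_rows", "kwargs": {
  "series": "42 0 0 0 0 0 0;42 0 0 0 0 0 0"
}}

```text
clock: 18.62
eef_pos: [0.6128, -0.0598, 0.1474]
tool_rot: [0.0, 0.976, 0.217, -0.0]
force: [-0.8, -0.9, 0.0]
gripper_width: 0.0421
grasp_force: 0.0
```

```bash
python3 - <<'E'
from h import *
s=ctrl.snapshot("wrist"); cv2.imwrite("pics/w5.png",s["color"][:,:,::-1])
st,M=down(); print(st["eef_pos"].round(4),np.degrees(np.arctan2(M[1,0],M[0,0])))
E
```

```text
[ 0.6128 -0.0601  0.1475] 25.01826577563913
```

View pics/w5.png

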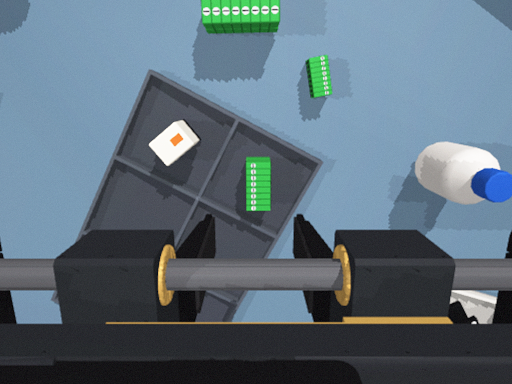

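The terminal (258,183) is aligned between the jaws. The bottle is well to the side at (460,180).

{"fn": "play_rows", "kwargs": {
  "series": "42 0.02 0 -0.8 0 0 0;42 0 0 -0.8 0 0 0;42 0 0 -0.4 0 0 0;42 0 0 -0.28 0 0 0;42 0 0 0 0 0 0;12 0 0 0 0 0 0;12 0 0 0 0 0 0;12 0 0 0 0 0 0"
}}

```text
clock: 19.68
eef_pos: [0.6149, -0.0596, 0.0349]
tool_rot: [0.001, 0.976, 0.217, 0.001]
force: [0.0, -0.7, 2.7]
gripper_width: 0.02
grasp_force: 25.0
```

{"fn": "play_rows", "kwargs": {
  "series": "12 0 0 0 0 0 0;12 0 0 0 0 0 0;12 0 0 0 0 0 0"
}}

```text
clock: 20.05
eef_pos: [0.6149, -0.0596, 0.0349]
tool_rot: [0.0, 0.976, 0.217, 0.001]
force: [-0.1, -0.6, 4.9]
gripper_width: 0.0196
grasp_force: 25.0
```

{"fn": "play_rows", "kwargs": {
  "series": "12 0 0 0.8 0 0 0;12 0 0 0.8 0 0 0;12 -0.225 0.914 0 0 0 0;12 -0.225 0.914 0 0 0 0;12 -0.225 0.914 0 0 0 0;12 -0.225 0.914 0 0 0 0;12 -0.225 0.914 0 0 0 0;12 -0.225 0.914 0 0 0 0"
}}

```text
clock: 21.05
eef_pos: [0.5453, 0.2162, 0.1129]
tool_rot: [-0.0, 0.976, 0.217, -0.001]
force: [0.9, 0.7, -0.7]
gripper_width: 0.0202
grasp_force: 25.0
```

{"fn": "play_rows", "kwargs": {
  "series": "12 0 0 0 0 0 0;12 0 0 -0.8 0 0 0;12 0 0 -0.5 0 0 0;12 0 0 -0.2 0 0 0;12 0 0 -0.08 0 0 0;12 0 0 -0.02 0 0 0;12 0 0 0 0 0 0;12 0 0 0 0 0 0"
}}

```text
clock: 22.05
eef_pos: [0.5474, 0.2147, 0.0349]
tool_rot: [0.0, 0.976, 0.217, 0.001]
force: [-1.5, -2.4, 4.5]
gripper_width: 0.0198
grasp_force: 25.0
```

{"fn": "play_rows", "kwargs": {
  "series": "38 0 0 0 0 0 0;38 0 0 0 0 0 0;38 0 0 0 0 0 0;38 0 0 0.6 0 0 0;38 0 0 1 0 0 0;38 0 0 0.6 0 0 0"
}}

```text
clock: 22.8
eef_pos: [0.5474, 0.2152, 0.1462]
tool_rot: [-0.0, 0.976, 0.217, 0.001]
force: [0.6, -0.2, 1.0]
gripper_width: 0.0383
grasp_force: 0.0
```

{"fn": "play_rows", "kwargs": {
  "series": "48 -0.316 -0.76 0 0 0 -0.625;48 -0.316 -0.76 0 0 0 -0.625;48 -0.316 -0.76 0 0 0 -0.625;48 -0.316 -0.76 0 0 0 -0.625;48 -0.316 -0.76 0 0 0 -0.625;48 0 0 0 0 0 0;48 0 0 0 0 0 0;48 0 0 0 0 0 0"
}}

```text
clock: 23.8
eef_pos: [0.4678, 0.0256, 0.1437]
tool_rot: [-0.0, 1.0, 0.002, 0.0]
force: [-0.1, -0.3, 0.4]
gripper_width: 0.048
grasp_force: 0.0
```

{"fn": "play_rows", "kwargs": {
  "series": "48 0 -0.01 -0.8 0 0 0;48 0 0 -0.7 0 0 0;48 0 0 -0.4 0 0 0;48 0 0 -0.2 0 0 0;48 0 0 0 0 0 0;22 0 0 0 0 0 0;22 0 0 0 0 0 0;22 0 0 0 0 0 0"
}}

```text
clock: 24.8
eef_pos: [0.4683, 0.0242, 0.0397]
tool_rot: [0.0, 1.0, 0.001, 0.001]
force: [-0.5, -1.1, 2.9]
gripper_width: 0.0295
grasp_force: 25.0
```

{"fn": "play_rows", "kwargs": {
  "series": "22 0 0 0 0 0 0;22 0 0 0 0 0 0;22 0 0 0 0 0 0"
}}

```text
clock: 25.18
eef_pos: [0.4683, 0.0242, 0.0397]
tool_rot: [0.0, 1.0, 0.001, 0.001]
force: [-0.5, -0.4, 5.3]
gripper_width: 0.0292
grasp_force: 25.0
```

{"fn": "play_rows", "kwargs": {
  "series": "22 0 0 0.8 0 0 0;22 0 0 0.8 0 0 0;22 -0.3 0.767 0 0 0 0;22 -0.3 0.767 0 0 0 0;22 -0.3 0.767 0 0 0 0;22 -0.3 0.767 0 0 0 0;22 -0.3 0.767 0 0 0 0;22 0 0 0 0 0 0"
}}

```text
clock: 26.18
eef_pos: [0.3911, 0.2176, 0.118]
tool_rot: [0.0, 1.0, 0.003, -0.001]
force: [-0.3, -0.7, -0.3]
gripper_width: 0.0293
grasp_force: 25.0
```

{"fn": "play_rows", "kwargs": {
  "series": "22 0 0 -0.8 0 0 0;22 0 0 -0.5 0 0 0;22 0 0 -0.2 0 0 0;22 0 0 -0.08 0 0 0;22 0 0 -0.02 0 0 0;22 0 0 0 0 0 0;22 0 0 0 0 0 0"
}}

```text
clock: 27.05
eef_pos: [0.3935, 0.2162, 0.0397]
tool_rot: [-0.0, 1.0, 0.001, 0.001]
force: [-0.8, -1.3, 3.5]
gripper_width: 0.0291
grasp_force: 25.0
```

Release, rise and move back, then check from the top and scene views.

{"fn": "play_rows", "kwargs": {
  "series": "48 0 0 0 0 0 0;48 0 0 0 0 0 0;48 0 0 0 0 0 0;48 0 0 0.6 0 0 0;48 0 0 1 0 0 0;48 0 0 1 0 0 0;48 0 -1 0.5 0 0 0;48 0 -1 0 0 0 0"
}}

```text
clock: 28.05
eef_pos: [0.3939, 0.1157, 0.1968]
tool_rot: [-0.0, 1.0, 0.002, 0.003]
force: [-0.2, -0.2, -0.3]
gripper_width: 0.0479
grasp_force: 0.0
```

{"fn": "play_rows", "kwargs": {
  "series": "48 0 -1 0 0 0 0;48 0 -1 0 0 0 0;48 0 0 0 0 0 0;48 0 0 0 0 0 0"
}}

```text
clock: 28.55
eef_pos: [0.3924, 0.0165, 0.1935]
tool_rot: [-0.0, 1.0, 0.001, -0.0]
force: [-1.5, 0.7, 0.0]
gripper_width: 0.0481
grasp_force: 0.0
```

```bash
python3 - <<'E'
from h import *
a=[]
s=ctrl.snapshot("top"); t=s["color"]; a=t[160:290,100:400]
s2=ctrl.snapshot("scene"); b=s2["color"][120:320,40:400]
a=cv2.resize(a,(800,347),interpolation=cv2.INTER_CUBIC); b=cv2.resize(b,(450,250),interpolation=cv2.INTER_CUBIC)
b=cv2.copyMakeBorder(b,0,0,0,350,cv2.BORDER_CONSTANT)
cv2.imwrite("pics/end.png",np.vstack([a,b])[:,:,::-1])
E
```

```text
(no output)
```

View pics/end.png

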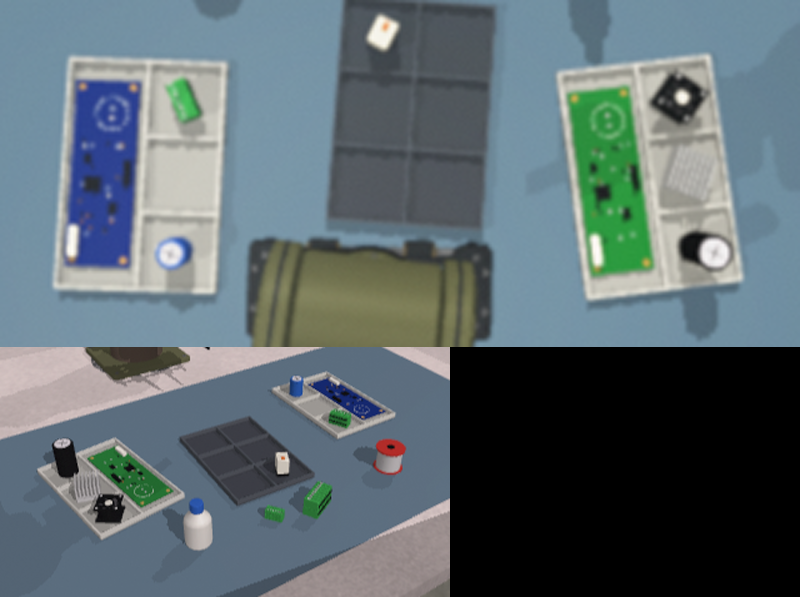

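All five parts stand upright and central in separate pockets. In the green kit the fan is at (680,97), the heat sink at (690,170) and the black cap at (705,250). In the blue kit the terminal is at (183,100) and the blue cap at (173,253). The relay (383,32), reel and bottle haven't moved, so I'm handing in.

```bash
python3 -c "
from plant import ctrl
print(ctrl.hand_in())"
```

```text
the job is handed in; nothing more can be done
None
```

Both kits are made up and the job is handed in: the final camera check showed all five parts upright in their own pockets and the relay, reel and bottle unmoved, at about 29 s of the 131 s allowed; hand-in gave no verdict.

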